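# Settle the rocking heating block flat under the dispenser

## Task

The small aluminium heating block stands on its curved side on the bench, where it rocks at the slightest touch: grip it and stop its rocking. Turn it a quarter turn so that its well faces straight up and lower it gently, still in the gripper, flat underside down on the hotplate with its well right below the dispenser's nozzle tip, then let go and back off. Do not touch the dispenser, and leave the other things on the bench where they are.

Things in the scene. Friction and masses are not known exactly. Their poses are not given: they have to be found in the camera images.
- block_center (a point): Centre of the loose aluminium heating block (0.38 kg), a D-shaped slice: 62 mm long in y between two flat parallel end faces (grip these), 44 mm thick in x between well face (+x) and plain flat underside (-x), 54 mm in z from straight back (+z) to crown of the curved side (-z; arc of radius 45 mm, end faces 41.6 mm deep). When done, +x points up.
- block: The same block, same axes; origin on the axis of its curved side, 18 mm from the centre along +z. At the start it stands on the bench on its curved side (+z up), its well face turned away from the robot and to its right (35 degrees from +x towards -y, give or take 30), free to rock end to end about its x axis: about a degree at first, much more if touched.
- block_well (a point): Middle of the mouth of the block's one round dark well (27 mm diameter, a tiny hole beside it), in the middle of the well face, 22 mm from the block's centre along +x.
- hotplate: Fixed laboratory hotplate: white housing 225 x 165 mm, 72 mm high, its control panel and two black knobs on the side towards the robot (-x of its frame), carrying a round white plate of 150 mm diameter. Origin under the plate's centre on the bench.
- plate_top (a point): Centre of the hotplate's flat round top, 95 mm above the bench, 150 mm in diameter; z up.
- dispenser: Fixed bottle-top dispenser beside the hotplate on its -y side: amber bottle of 94 mm diameter, white head 60 x 62 mm up to 400 mm high, and a level arm 22 mm wide (underside 264 mm above the bench) along its own +y from the head over the plate, ending at the nozzle. Origin under the bottle's centre on the bench.
- nozzle_tip (a point): Lower end of the thin nozzle (8 mm diameter) that hangs from the arm's end, 170 mm from the bottle's axis; it stands 145 mm above the plate, not always over the plate's centre. Above it the end of the arm is 22 mm thick.
- beaker_rim (a point): Bystander: centre of the mouth of a glass beaker, 68 mm in diameter and 85 mm high, standing between block and hotplate, nearer the robot.
- amber_bottle: Bystander: amber bottle, 86 mm in diameter, 190 mm high, at the back on the left; origin under its centre.
- jar: Bystander: glass jar with white lid, 68 mm in diameter, 85 mm high, on the left; origin under its centre.
- square_block: Bystander: plain square aluminium block without well, 70 x 70 x 40 mm, behind the rocking block; origin under its centre.
- spoon_grip (a point): Bystander: steel spoon 170 mm long lying on the left; this point is on its handle.
- flask_ring: Bystander: cork flask ring, 90 mm in diameter, 25 mm high, between the rocking block and the hotplate; origin under its centre.
Not all that is in view belongs to the job. What is shaped like the block but green or yellow is not meant.

How it is judged:
On the way, in this order (a step that is already met when the one before it is completed fails the run):
1. the block is held in the gripper and no longer rocks (contact force between the fingers and block above 2 N and angular speed of block below 0.2 rad/s), for 0.2 s.
2. the block, turned more than half-way well side up and still held in the gripper, is set down on the plate (contact force between the fingers and block above 1 N and contact force between block and hotplate above 0.3 N and angle between block's own x axis and vertical below 0.85 rad), for 0.05 s.
At the end, for the whole second after the job is handed in: The block rests, released and at rest, flat underside down on the plate (well face up within 3.4 degrees, its centre 22 mm, +-4 mm, above the plate), the middle of its well within 14 mm of the point straight below the nozzle tip (angle between block's own x axis and vertical below 0.06 rad and z of block_center in the frame of plate_top between 0.018 and 0.026 m and horizontal distance between block_well and nozzle_tip below 0.014 m and linear speed of block below 0.02 m/s and angular speed of block below 0.1 rad/s and not (contact force between the fingers and block above 0.1 N)); the robot touches nothing.
It fails at once if the dispenser is touched (more than 1 N) (contact force between anything else and dispenser above 1 N).
It fails at once if a bystander (beaker, amber bottle, jar, square block, spoon, cork ring) is moved more than 30 mm (distance of any of beaker_rim, amber_bottle, jar, square_block, spoon_grip, flask_ring from where it was at the start of the episode above 0.03 m).
It also fails if it takes over 43 s, if anything falls off the work surface, if the arm or the gripper's body presses on something with over 40 N, if the wrist force passes 120 N, or if a joint passes its speed limit or range.

## Robot

A 6-joint arm with a two-finger parallel gripper is mounted at the origin on the work surface. World frame = base frame: x ahead of the robot, y to its left, z up, the work surface at z = 0. Lengths are in m, angles in rad, forces in N, time in s.
With the tool pointing down it reaches from about 0.35 to 0.775 m from the base axis. Payload 7.3 kg.
Tool frame: the origin (TCP) lies at the very end of the fingers, on their centre line; the grasp point (between the pads) lies 19 mm behind it (pinch_z is the distance from the TCP to the grasp point, in m); z points along the fingers, y is the line along which they close (so a half turn about z gives the same grasp; the last joint's range is limited). The gripper opens to 92 mm and grips with 3 to 60 N. Pads are 19 mm wide; open, the fingers measure 130 mm over their backs; the gripper's body (75 mm by 190 mm) begins 47 mm behind the grasp point.
Start: joints at [1.058, 0.342, 1.524, -0, 1.275, -0.146], TCP at [0.188, 0.49, 0.227] pointing down, gripper open.
Joint ranges: [-2.53, 2.53], [-0.77, 2.02], [0.04, 2.7], [-1, 4.14], [0.28, 2.66], [-3.11, 3.11]. Speed limits (rad/s): [2.57, 2.57, 3.14, 3.14, 3.14, 3.14].

## Interface

Orientations are given as [roll, pitch, yaw] about the fixed x, y, z axes, in that order (R = Rz(yaw) Ry(pitch) Rx(roll)).
In Python, from cell import * gives the robot as it stands.
- The arm moves only by the tool arm_command, never from a script. Its arguments are lists of equal length, an entry for each row: "fingers": the gripper command: -1 is fully open, 1 is shut, values between are in proportion; "travel": the shift along the tool's x, y, z in m, a list of three; "dr": the turn, a rotation vector about the tool's x, y, z in degrees, a list of three. In form: {"fingers": [fingers, ...], "travel": [[x, y, z], ...], "dr": [[wx, wy, wz], ...]}. A call has 1 to 8 rows; each row is the pose to reach, as a shift and turn from the pose commanded when the call began, along the tool's axes at that moment; what a row does not reach only later rows make up. A row lasts 1/12 s, in which the tool goes at most 41.7 mm and 7.16 degrees, less where a joint would pass 70% of its speed; a pose out of reach is approached as far as the arm can. A call with a gripper value outside its range is refused whole. The fingers move at their own pace and stop on an object; "squeeze" is the grip in N (left out, the last holds). Time passes only in rows, so rows that repeat a pose let the fingers close. It gives the time, the measured TCP pose, the force, the opening and the grip force at its end, in the units of the state.
- observe(): the state, without advancing time (a new reading comes with each control period).
- read_camera(name): name is "side" or "top" or "wrist"; returns a dict with "color" (400x640x3 uint8, blue, green, red), "z_map" (400x640 float32, m along the optical axis (not along the pixel's ray), 0 where there is no reading), "fx", "fy", "cx", "cy" (pixels), "R" (3x3) and "t" (3): a world point X has camera coordinates R X + t. Camera axes: x right, y down, z forward; pixel columns grow to the right and rows downward; lengths in m; the calibration is good to about 2 mm. A picture is of the moment at which its call begins.
- hand_in(): hands the job in; it is judged then, once.
The state is a dict: "time": time; "qpos": joint angles; "qvel": joint speeds; "joint_efforts": joint torques, N m; "tool_pos": TCP position; "tool_rot": TCP orientation; "contact_force": force on the tool from outside, world axes, zero at the start; "torque": the same for the moment, N m; "opening": finger opening in m; "grip_force": force on a finger pad.
Only numpy, scipy, OpenCV 4.12 (cv2) and the standard library are available. Lean on these libraries where they do the work, as an engineer would, in place of code of your own. Each camera call takes 0.05 s, during which the arm holds its last target. There are 200 camera calls.

## Working session

There is one attempt and no reset: what is moved stays moved. The work goes in short steps, Python scripts to look and compute and a tool call to move; the robot and the scene stay as the last step left them, time stands still between calls to the robot, and variables do not carry over. Pictures are saved under pics/ and viewed, at most 10 in all, crops included, and the job is handed in when it is done.

Besides the shell and the picture viewer there is one more tool, called after "Call:" as name(argument=value, ...), one argument or row to a line, values as JSON. arm_command: Moves the arm, as the interface text tells. Its arguments: {"type":"object","properties":{"fingers":{"type":"array","items":{"type":"number"}},"travel":{"type":"array","items":{"type":"array","items":{"type":"number"}}},"dr":{"type":"array","items":{"type":"array","items":{"type":"number"}}},"squeeze":{"type":"number"}},"required":["fingers","travel","dr"]}

```bash
mkdir -p pics; ls
python3 - <<'E'
from cell import *
import cv2,numpy as np
s=observe();print(s)
for n in("side","top"):
    d=read_camera(n);cv2.imwrite(f"pics/{n}0.png",d["color"]);np.savez(f"pics/{n}0.npz",**d)
    print(n,d["fx"],d["fy"],d["cx"],d["cy"],np.round(d["R"],3).tolist(),np.round(d["t"],3), -d["R"].T@d["t"])
E
```

```text
pics
{'time': 0.0, 'qpos': array([ 1.05798871e+00,  3.42744878e-01,  1.52503245e+00, -4.94029994e-05,
        1.27541006e+00, -1.46009578e-01]), 'qvel': array([-5.53517136e-04, -1.34905781e-03,  2.17967427e-04,  5.96806094e-05,
        2.19528411e-03,  8.68606830e-04]), 'joint_efforts': array([-2.69729033e-03, -4.31249321e+01, -2.44215631e+01,  7.14535592e-02,
        5.60801430e-02, -9.43563828e-05]), 'tool_pos': array([0.18806943, 0.4897076 , 0.22602809]), 'tool_rot': array([-3.14000801e+00, -1.85282768e-04,  2.77480889e+00]), 'contact_force': array([ 0.25662108, -0.56016045,  0.30991109]), 'torque': array([-0.02613321,  0.05354347,  0.02390994]), 'grip_force': 0.0, 'opening': 0.0915591415021953}
side 416.82523235420507 416.82523235420507 320.8748982848068 200.76765783600086 [[0.969, -0.248, -0.017], [-0.203, -0.748, -0.632], [0.144, 0.616, -0.775]] [-0.558  0.212  1.387] [ 0.38305862 -0.83424072  1.19899023]
top 501.50510912513397 501.50510912513397 311.5048187243396 196.95671915839736 [[-0.026, -1.0, -0.015], [-0.982, 0.028, -0.189], [0.189, 0.01, -0.982]] [0.032 0.595 1.399] [3.20153804e-01 1.23894814e-03 1.48635924e+00]
```

View pics/side0.png

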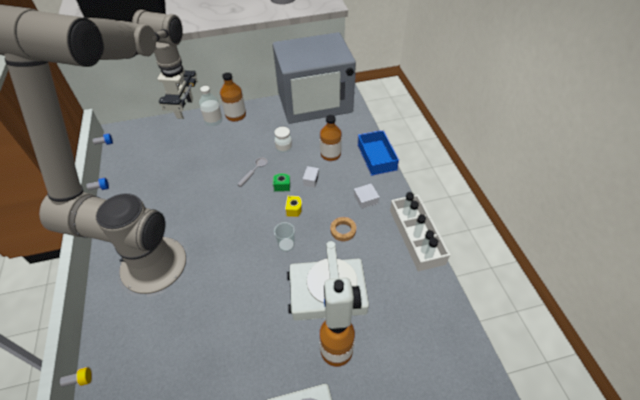

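View pics/top0.png

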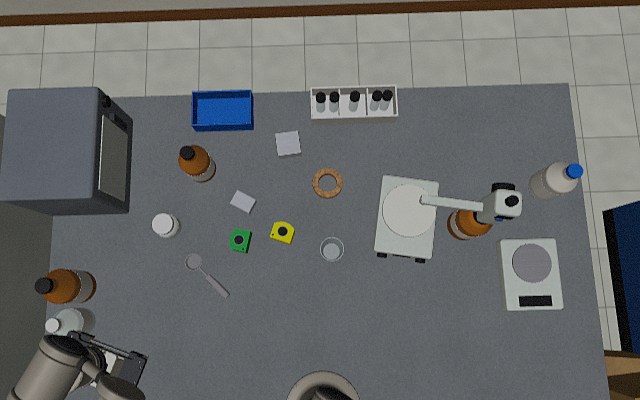

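The block candidates, in side / top pixels:
- Aluminium D (311,175) / (243,202): fits best, being small, aluminium-coloured and not square.
- Square block (367,194) / (288,143): larger, no well, and behind the first.
- Green (282,183) and yellow (293,206): excluded by colour.

I'll confirm with an enlarged crop.

```bash
cat > h.py <<'E'
import numpy as np,cv2
def cam(d): return np.array([[d["fx"],0,d["cx"]],[0,d["fy"],d["cy"]],[0,0,1]])
def ray(d,p):
    v=d["R"].T@np.linalg.solve(cam(d),[p[0],p[1],1.]); return -d["R"].T@d["t"],v
def onplane(d,p,z):
    c,v=ray(d,p); return c+v*(z-c[2])/v[2]
def tri(d1,p1,d2,p2):
    P=[cam(d)@np.c_[d["R"],d["t"]] for d in(d1,d2)]
    X=cv2.triangulatePoints(P[0],P[1],np.float64(p1).reshape(2,1),np.float64(p2).reshape(2,1))[:,0]; return X[:3]/X[3]
def proj(d,X):
    q=cam(d)@(d["R"]@np.asarray(X,float)+d["t"]); return q[:2]/q[2]
def zpt(d,u,v):
    z=float(d["z_map"][int(v),int(u)]); c,r=ray(d,(u,v)); return c+r*z
E
python3 - <<'E'
from h import *
S=dict(np.load("pics/side0.npz"));T=dict(np.load("pics/top0.npz"))
def crop(d,u,v,w=50,h=37):
    return cv2.resize(d["color"][v-h//2:v+h//2,u-w//2:u+w//2],(400,300),interpolation=cv2.INTER_CUBIC)
im=np.vstack([np.hstack([crop(S,311,175),crop(T,243,202)]),np.hstack([crop(S,332,270,100,75),crop(T,430,205,100,75)])])
cv2.imwrite("pics/crop0.png",im)
for n,d,p in [("blkS",S,(311,172)),("blkT",T,(243,200)),("sqT",T,(288,143)),("plateT",T,(405,215)),("armT",T,(428,200)),("armS",S,(332,248)),("ringT",T,(317,185)),("beakT",T,(332,250))]:
    print(n,np.round(zpt(d,*p),3))
E
```

```text
blkS [0.596 0.222 0.053]
blkT [0.593 0.216 0.05 ]
sqT [0.766 0.083 0.039]
plateT [ 0.529 -0.245  0.095]
armT [ 0.534 -0.267  0.293]
armS [ 0.541 -0.274  0.294]
ringT [ 0.638 -0.001  0.024]
beakT [ 0.444 -0.04   0.007]
```

View pics/crop0.png

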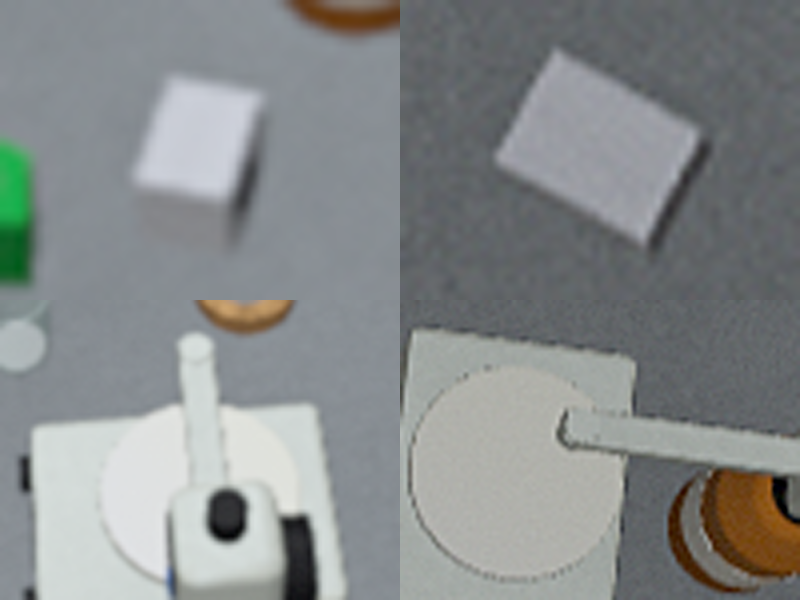

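The crop confirms the plain aluminium D-block: flat straight back on top, side corners about (170,78), (262,95), (240,190), (135,183) in crop pixels. Its well face points away from the robot. The lower half shows the dispenser arm's end at side ≈(331,245) and top ≈(424,200).

Run:
```python
from h import *
S=dict(np.load("pics/side0.npz"));T=dict(np.load("pics/top0.npz"))
def blob(d,u,v,thr,w=22):
    g=d["color"].min(2).astype(np.uint8); m=np.zeros_like(g); m[v-w:v+w,u-w:u+w]=(g[v-w:v+w,u-w:u+w]>thr)*255
    n,l,st,c=cv2.connectedComponentsWithStats(m); k=l[v,u]; cs,_=cv2.findContours((l==k).astype(np.uint8),0,2); return cs[0],st[k]
print(T["color"][200,243],T["color"][220,260],S["color"][172,311],S["color"][182,305],S["color"][200,311])
for thr in(120,130,140):
    c,st=blob(T,243,202,thr); b=cv2.boxPoints(cv2.minAreaRect(c)); W=np.array([onplane(T,p,.054) for p in b]); e=W[1]-W[0],W[2]-W[1]
    print(thr,st,np.round(W.mean(0),4),[(round(np.linalg.norm(x)*1e3,1),round(np.degrees(np.arctan2(x[1],x[0])),1)) for x in e])
ct=b.mean(0)
for thr in(180,190,200):
    c,st=blob(S,311,172,thr,14);q=np.mean(cv2.boxPoints(cv2.minAreaRect(c)),0);print("side",thr,st,q,np.round(tri(T,ct,S,q),4))
a=tri(T,(424,199.6),S,(331,244.6));print("armend",a,proj(T,a),proj(S,a))
# plate circle & hotplate
h=cv2.HoughCircles(cv2.cvtColor(T["color"],6),cv2.HOUGH_GRADIENT,1,50,param1=100,param2=15,minRadius=22,maxRadius=32);print(h)
for x in h[0]:print(np.round(onplane(T,x[:2],.095),3))
# bystander points from depth clusters
for n,p,z in[("beaker",(332,250),.085),("ring",(327,183),.025),("sq",(288,143),.04),("yel",(283,232),.045),("grn",(240,240),.045),("amb",(187,153),.19)]:print(n,np.round(onplane(T,p,z),3))
```

```text
[162 156 155] [105 102  94] [213 204 200] [139 135 134] [147 142 136]
120 [230 190  25  23 328] [0.5903 0.218  0.054 ] [(np.float64(45.2), np.float64(-28.4)), (np.float64(62.6), np.float64(-120.3))]
130 [230 190  25  23 318] [0.5899 0.2178 0.054 ] [(np.float64(44.3), np.float64(-28.1)), (np.float64(62.0), np.float64(-120.0))]
140 [230 190  25  23 303] [0.5903 0.2176 0.054 ] [(np.float64(42.6), np.float64(-28.1)), (np.float64(61.9), np.float64(-120.0))]
side 180 [303 167  15  13 136] [310.05002 172.85   ] [0.5905 0.2175 0.0542]
side 190 [304 167  13  13 125] [310.25003 173.25   ] [0.5911 0.218  0.0513]
side 200 [     0      0    640    400 255930] [319.5 199.5] [ 0.6302  0.2489 -0.1533]
armend [ 0.53887564 -0.25889889  0.28695874] [423.97021524 198.72732099] [329.88292219 244.97183983]
[[[408.5 208.5  27. ]
  [603.5 112.5  31.4]
  [ 60.5 332.5  28.1]
  [123.5  72.5  23.5]
  [327.5  67.5  24.6]
  [527.5 264.5  23.3]]]
[ 0.547 -0.255  0.095]
[ 0.812 -0.835  0.095]
[0.234 0.704 0.095]
[0.983 0.567 0.095]
[ 0.978 -0.042  0.095]
[ 0.383 -0.57   0.095]
beaker [ 0.438 -0.037  0.085]
ring [ 0.643 -0.031  0.025]
sq [0.766 0.082 0.04 ]
yel [0.497 0.101 0.045]
grn [0.477 0.226 0.045]
amb [0.7   0.346 0.19 ]
```

Block centre is about (0.590, 0.218), back at z≈0.054, footprint 44×62 mm, with +x at about -29°. All of this agrees with the text. A leaned grasp (38° about the closing line) is needed so the gripper body clears the plate after the quarter turn.

```bash
cat >> h.py <<'E'
from scipy.spatial.transform import Rotation as Ro
def pose(s): return s["tool_pos"],Ro.from_euler("xyz",s["tool_rot"])
def target(g,az,tilt,back=0.):
    """grasp point g, tool y at azimuth az(deg), tool down then turned by tilt(deg) about its y; backed off"""
    R=Ro.from_euler("z",az-90,degrees=True)*Ro.from_euler("z",180,degrees=True)*Ro.from_euler("x",180,degrees=True)*Ro.from_euler("y",tilt,degrees=True)
    return np.array(g)+R.apply([0,0,.019-back]),R
def delta(s,p,R):
    p0,R0=pose(s); return np.round(R0.inv().apply(p-p0)*1e3,1),np.round((R0.inv()*R).as_rotvec(degrees=True),1)
E
python3 - <<'E'
from h import *
from cell import *
s=observe()
p,R=target([.590,.218,.030],61,38,.11);print(p,R.as_matrix().round(2).tolist(),delta(s,p,R))
E
```

```text
[0.63900074 0.19083845 0.10170898] [[-0.69, 0.48, -0.54], [0.38, 0.87, 0.3], [0.62, 0.0, -0.79]] (array([-528.2, -117.2,  124.5]), array([-2.7, 37.9,  7.7]))
```

Call:
arm_command(
  fingers=[-1, -1, -1, -1, -1, -1, -1, -1],
  travel=[
    [-0.04, -0.009, 0],
    [-0.08, -0.018, 0],
    [-0.12, -0.027, 0],
    [-0.16, -0.036, 0],
    [-0.2, -0.045, 0],
    [-0.24, -0.054, 0],
    [-0.28, -0.063, 0],
    [-0.32, -0.072, 0],
  ],
  dr=[
    [0, 2, 0.5],
    [0, 5, 1],
    [-0.5, 8, 2],
    [-1, 12, 3],
    [-1, 16, 4],
    [-1.5, 20, 4.5],
    [-2, 23, 5],
    [-2, 26, 5.5],
  ],
)

```text
time: 0.77
tool_pos: [0.4627, 0.3062, 0.2266]
tool_rot: [3.127, -0.458, 2.679]
contact_force: [1.4, 1.2, -0.3]
opening: 0.0918
grip_force: 0.0
```

Run:
```python
from h import *
from cell import *
s=observe();print(s["qpos"].round(3),s["tool_pos"],s["time"])
p,R=target([.590,.218,.030],61,38,.11);print(delta(s,p,R))
```

```text
[ 0.267  0.567  1.25   0.311  1.662 -0.863] [0.46269064 0.30615143 0.22660197] 0.7667
(array([-242.9,  -24.8,   19.2]), array([-0.5, 11.8,  2.2]))
```

Call:
arm_command(
  fingers=[-1, -1, -1, -1, -1, -1, -1, -1],
  travel=[
    [-0.035, -0.004, -0.01],
    [-0.07, -0.007, -0.015],
    [-0.105, -0.01, -0.015],
    [-0.14, -0.014, -0.01],
    [-0.175, -0.018, 0],
    [-0.21, -0.022, 0.01],
    [-0.243, -0.025, 0.019],
    [-0.243, -0.025, 0.019],
  ],
  dr=[
    [0, 2, 0],
    [0, 4, 0.5],
    [0, 6, 1],
    [0, 8, 1.5],
    [0, 10, 2],
    [-0.5, 11.8, 2.2],
    [-0.5, 11.8, 2.2],
    [-0.5, 11.8, 2.2],
  ],
)

```text
time: 1.43
tool_pos: [0.6382, 0.1882, 0.0922]
tool_rot: [-3.13, -0.671, 2.625]
contact_force: [-0.9, -0.2, -1.9]
opening: 0.092
grip_force: 0.0
```

Run:
```python
from h import *
from cell import *
s=observe();print(s["qpos"].round(3),s["tool_pos"],s["time"])
d=read_camera("wrist");cv2.imwrite("pics/w1.png",d["color"]);np.savez("pics/w1.npz",**d)
p,R=target([.590,.218,.030],61,38,.11);print(delta(s,p,R)); print(proj(d,[.59,.218,.054]),-d["R"].T@d["t"])
```

```text
[ 0.021  1.091  0.664  0.342  1.968 -0.998] [0.63819866 0.18821155 0.09221004] 1.4333
(array([ 6.4,  2.6, -7.1]), array([-0.3, -0.4, -0.5]))
[317.14713073 187.15815219] [0.67955226 0.16763635 0.25538654]
```

View pics/w1.png

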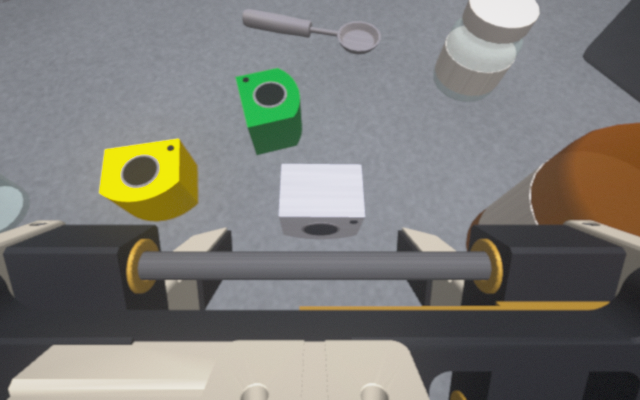

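The wrist view shows the block's straight back with corners about (281,165), (362,166), (364,217), (279,215). The dark well (320,229) with its tiny hole is on the tool side, as needed.

Run:
```python
from h import *
from cell import *
d=dict(np.load("pics/w1.npz"))
g=d["color"].min(2); m=np.zeros_like(g); m[150:225,260:390]=(g[150:225,260:390]>190)*255
cs,_=cv2.findContours(m,0,2); c=max(cs,key=cv2.contourArea); a=cv2.approxPolyDP(c,5,True)[:,0]
print(a.tolist())
T=dict(np.load("pics/top0.npz"))
W=np.array([onplane(d,p,.054) for p in a]); print(W.round(4), W.mean(0))
for i in range(len(W)):
    x=W[i]-W[i-1];print(round(np.linalg.norm(x)*1e3,1),np.degrees(np.arctan2(x[1],x[0])).round(1))
print("tri",tri(d,a.mean(0),T,proj(T,[.590,.2178,.054])))
s=observe()
for b in(.05,0):
  p,R=target([.590,.218,.030],61,38,b);print(delta(s,p,R))
```

```text
[[282, 164], [279, 215], [364, 216], [360, 165]]
[[0.5591 0.2042 0.054 ]
 [0.596  0.1832 0.054 ]
 [0.6266 0.2357 0.054 ]
 [0.5896 0.2562 0.054 ]] [0.59281258 0.21982964 0.054     ]
60.3 -120.4
42.5 -29.6
60.8 59.8
42.2 151.1
tri [0.59112819 0.21919487 0.04865554]
(array([ 2.4,  1.5, 54.8]), array([-0.2, -0.3, -0.3]))
(array([  2.2,   1.6, 104.8]), array([-0.2, -0.3, -0.3]))
```

Run:
```python
from h import *
from cell import *
s=observe()
for b in(.05,0):
  p,R=target([.594,.2175,.030],60.5,38,b);print(delta(s,p,R))
```

```text
(array([-0.5,  2.8, 52.5]), array([-0.5, -0.3,  0.1]))
(array([ -0.8,   3.3, 102.5]), array([-0.5, -0.3,  0.1]))
```

Call:
arm_command(
  fingers=[-1, -1, -1, -1, -1, -1, -1, -1],
  travel=[
    [0, 0.003, 0.02],
    [0, 0.003, 0.04],
    [0, 0.003, 0.055],
    [0, 0.003, 0.07],
    [0, 0.003, 0.085],
    [0, 0.003, 0.095],
    [-0.001, 0.003, 0.102],
    [-0.001, 0.003, 0.102],
  ],
  dr=[
    [0, 0, 0],
    [-0.5, 0, 0],
    [-0.5, 0, 0],
    [-0.5, 0, 0],
    [-0.5, 0, 0],
    [-0.5, 0, 0],
    [-0.5, 0, 0],
    [-0.5, 0, 0],
  ],
)

```text
time: 2.15
tool_pos: [0.5843, 0.2259, 0.0216]
tool_rot: [3.134, -0.662, 2.638]
contact_force: [-0.2, -0.6, -0.2]
opening: 0.0915
grip_force: 0.0
```

Run:
```python
from h import *
from cell import *
s=observe();print(s["qpos"].round(3),s["tool_pos"],s["contact_force"])
p,R=target([.594,.2175,.030],60.5,38,0);print(delta(s,p,R))
```

```text
[ 0.07   1.046  0.966  0.35   1.697 -1.052] [0.58430185 0.22593524 0.02155373] [-0.24049163 -0.5897481  -0.2352488 ]
(array([-4.7, -2.6,  4.6]), array([0. , 0.1, 0.5]))
```

Call:
arm_command(
  fingers=[-1, -1, -1],
  travel=[
    [0, 0, 0],
    [0, 0, 0],
    [0, 0, 0],
  ],
  dr=[
    [0, 0, 0],
    [0, 0, 0],
    [0, 0, 0],
  ],
)

```text
time: 2.4
tool_pos: [0.5861, 0.2248, 0.0222]
tool_rot: [3.132, -0.66, 2.637]
contact_force: [-0.1, 0.3, -0.1]
opening: 0.0919
grip_force: 0.0
```

Run:
```python
from h import *
from cell import *
s=observe()
p,R=target([.594,.2175,.030],60.5,38,0);print(delta(s,p,R))
d=read_camera("wrist");cv2.imwrite("pics/w2.png",d["color"])
```

```text
(array([-3.4, -2.6,  6.4]), array([0.2, 0.2, 0.5]))
```

View pics/w2.png

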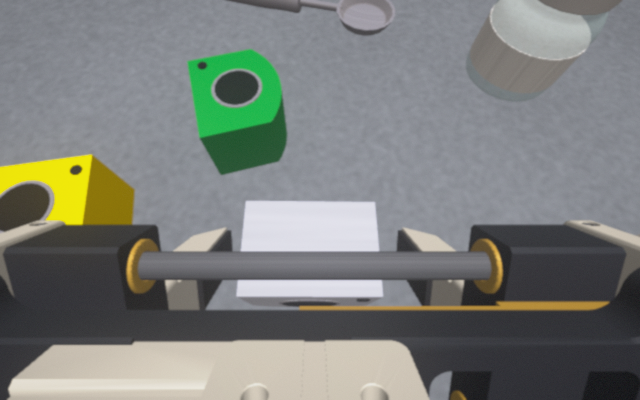

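The block sits between the fingers (edges u≈240 and 380, finger gap 230–398), about 2 mm off to the left, which agrees with the computed correction. Correct, then close.

Call:
arm_command(
  fingers=[-1, -1, -1, 1, 1, 1, 1, 1],
  travel=[
    [-0.002, -0.0015, 0.003],
    [-0.0035, -0.0025, 0.006],
    [-0.0035, -0.0025, 0.006],
    [-0.0035, -0.0025, 0.006],
    [-0.0035, -0.0025, 0.006],
    [-0.0035, -0.0025, 0.006],
    [-0.0035, -0.0025, 0.006],
    [-0.0035, -0.0025, 0.006],
  ],
  dr=[
    [0, 0, 0],
    [0, 0, 0],
    [0, 0, 0],
    [0, 0, 0],
    [0, 0, 0],
    [0, 0, 0],
    [0, 0, 0],
    [0, 0, 0],
  ],
  squeeze=30,
)

```text
time: 3.12
tool_pos: [0.5834, 0.2234, 0.0147]
tool_rot: [3.133, -0.661, 2.637]
contact_force: [0.1, -1.2, 0.1]
opening: 0.0628
grip_force: 0.0
```

Call:
arm_command(
  fingers=[1, 1, 1, 1, 1, 1],
  travel=[
    [0, 0, 0],
    [0, 0, 0],
    [0, 0, 0],
    [0, 0, 0],
    [0, 0, 0],
    [0, 0, 0],
  ],
  dr=[
    [0, 0, 0],
    [0, 0, 0],
    [0, 0, 0],
    [0, 0, 0],
    [0, 0, 0],
    [0, 0, 0],
  ],
)

```text
time: 3.62
tool_pos: [0.5834, 0.2234, 0.0147]
tool_rot: [3.133, -0.661, 2.637]
contact_force: [1.0, 0.5, 0.7]
opening: 0.0621
grip_force: 30.0
```

Run:
```python
from h import *
from cell import *
s=observe();print(s["opening"],s["grip_force"],s["qpos"].round(3))
p,R=target([.594,.2175,.030],60.5,38,0);print(delta(s,p,R))
```

```text
0.062095924510456035 29.994195594917983 [ 0.066  1.051  0.975  0.348  1.684 -1.059]
(array([-0.1,  0.1, -0.6]), array([0.1, 0.1, 0.5]))
```

Gripped at 62.1 mm, 30 N. Lift and start turning.

Call:
arm_command(
  fingers=[1, 1, 1, 1, 1, 1, 1, 1],
  travel=[
    [0.005, 0, -0.006],
    [0.018, 0, -0.022],
    [0.036, 0, -0.045],
    [0.055, 0, -0.068],
    [0.073, 0, -0.09],
    [0.09, 0, -0.11],
    [0.105, 0, -0.13],
    [0.118, 0, -0.145],
  ],
  dr=[
    [0, 0, 0],
    [0, 0, 0],
    [0, -4, 0],
    [0, -9, 0],
    [0, -15, 0],
    [0, -21, 0],
    [0, -27, 0],
    [0, -33, 0],
  ],
)

```text
time: 4.28
tool_pos: [0.5795, 0.2241, 0.2045]
tool_rot: [3.133, -0.078, 2.632]
contact_force: [1.1, 0.2, -3.7]
opening: 0.0614
grip_force: 30.0
```

Run:
```python
from h import *
from cell import *
s=observe();print(s["opening"],s["grip_force"],s["qpos"].round(3),s["tool_pos"])
for g in([.52,.10,.27],[.43,-.14,.25]):
  for t in (-20,-52):
    p,R=target(g,60.5,t,0);print(g,t,delta(s,p,R))
```

```text
0.061370267992999 29.99251197790727 [ 0.216  0.564  1.229  0.059  1.402 -0.857] [0.57947339 0.22413558 0.20452983]
[0.52, 0.1, 0.27] -20 (array([ -11.4, -137. ,  -49.8]), array([  0.5, -24.5,   0.2]))
[0.52, 0.1, 0.27] -52 (array([ -19.3, -137. ,  -56.6]), array([  0.6, -56.5,   0. ]))
[0.43, -0.14, 0.25] -20 (array([ -51.3, -390.5,  -35.1]), array([  0.5, -24.5,   0.2]))
[0.43, -0.14, 0.25] -52 (array([ -59.3, -390.5,  -41.9]), array([  0.6, -56.5,   0. ]))
```

Call:
arm_command(
  fingers=[1, 1, 1, 1, 1, 1, 1, 1],
  travel=[
    [-0.004, -0.03, -0.005],
    [-0.01, -0.07, -0.01],
    [-0.015, -0.11, -0.02],
    [-0.02, -0.15, -0.03],
    [-0.026, -0.19, -0.04],
    [-0.032, -0.23, -0.045],
    [-0.038, -0.265, -0.045],
    [-0.044, -0.3, -0.045],
  ],
  dr=[
    [0, -4, 0],
    [0, -8, 0],
    [0, -12, 0],
    [0, -16, 0],
    [0, -20, 0],
    [0, -24, 0],
    [0, -28, 0],
    [0, -32, 0],
  ],
)

```text
time: 4.95
tool_pos: [0.4724, -0.062, 0.241]
tool_rot: [3.135, 0.476, 2.629]
contact_force: [0.9, 0.5, -4.4]
opening: 0.0616
grip_force: 30.0
```

Call:
arm_command(
  fingers=[1, 1, 1, 1, 1],
  travel=[
    [0, -0.03, 0],
    [0, -0.06, 0],
    [0, -0.08, 0],
    [0, -0.08, 0],
    [0, -0.08, 0],
  ],
  dr=[
    [0, 0, 0],
    [0, 0, 0],
    [0, 0, 0],
    [0, 0, 0],
    [0, 0, 0],
  ],
)

```text
time: 5.37
tool_pos: [0.4339, -0.1314, 0.2399]
tool_rot: [3.134, 0.472, 2.625]
contact_force: [0.7, 0.3, -4.0]
opening: 0.062
grip_force: 30.0
```

Run:
```python
from h import *
from cell import *
s=observe();print(s["time"],s["opening"],s["grip_force"],s["qpos"].round(3),s["tool_pos"])
p,R=target([.43,-.14,.25],60.5,-52,0);print(delta(s,p,R))
d=read_camera("wrist");cv2.imwrite("pics/w3.png",d["color"]);np.savez("pics/w3.npz",**d)
print(proj(d,[.539,-.259,.24]))
```

```text
5.3667 0.06201801733498296 29.99430722789839 [-0.446 -0.037  2.053 -0.041  0.654 -1.475] [ 0.43388145 -0.13138534  0.23992383]
(array([-13.4,  -9.4,   8.6]), array([  0.4, -25. ,  -0.2]))
[246.69912179 361.21857215]
```

View pics/w3.png

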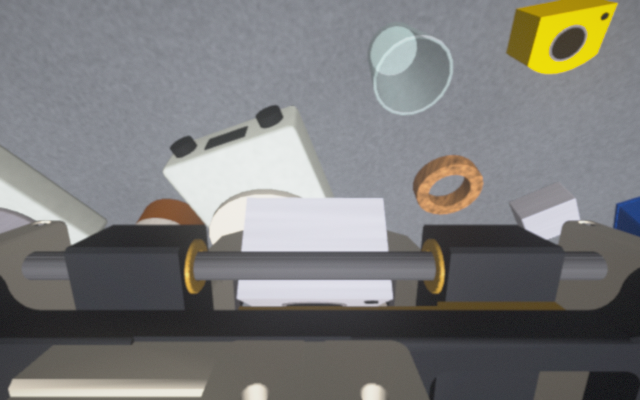

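The wrist view shows the block held with its back up toward the camera, hotplate ahead (250,180), beaker (412,70) and ring (448,185) clear; the nozzle is hidden by the gripper. Joint 5 nears its lower limit, so I'll fit the kinematics to the logged states to choose a reachable final heading.

```bash
cat > kin.py <<'E'
from h import *
from scipy.optimize import least_squares
Q=np.array([[1.058,.3427,1.525,0,1.2754,-.146],[.267,.567,1.25,.311,1.662,-.863],[.021,1.091,.664,.342,1.968,-.998],[.07,1.046,.966,.35,1.697,-1.052],[.216,.564,1.229,.059,1.402,-.857],[-.446,-.037,2.053,-.041,.654,-1.475]])
P=np.array([[.18807,.48971,.22603],[.46269,.30615,.2266],[.6382,.18821,.09221],[.5843,.22594,.02155],[.57947,.22414,.20453],[.43388,-.13139,.23992]])
E3=np.eye(3)
def parts(q):
    A=Ro.from_euler("z",q[0]);B=A*Ro.from_euler("y",q[1]);C=A*Ro.from_euler("y",q[1]+q[2]);D=C*Ro.from_euler("ZY",[q[3],q[4]])
    return np.c_[A.apply(E3).T,B.apply([0,0,1]),C.apply([1,0,0]),C.apply([0,0,1]),D.apply([0,0,1])],D
M=np.vstack([parts(q)[0] for q in Q]);x,*_=np.linalg.lstsq(M,P.ravel(),rcond=1e-6)
def fk(q):
    m,D=parts(q); return m@x,D*Ro.from_euler("z",q[5])
LO=np.array([-2.53,-.77,.04,-1,.28,-3.11]);HI=np.array([2.53,2.02,2.7,4.14,2.66,3.11])
def ik(p,R,q0,K=Ro.identity()):
    f=lambda q:np.r_[(fk(q)[0]-p)*10,((fk(q)[1]*K).inv()*R).as_rotvec()]
    r=least_squares(f,np.clip(q0,LO+.01,HI-.01),bounds=(LO,HI));return r.x,np.abs(r.fun[:3]).max()*100,np.degrees(np.linalg.norm(r.fun[3:]))
E
python3 - <<'E'
from kin import *
from cell import *
print(x.round(4),np.abs(M@x-P.ravel()).max())
s=observe();p,R=pose(s);K=fk(s["qpos"])[1].inv()*R;print("K",K.as_rotvec(degrees=True))
K2=fk(Q[0])[1].inv()*Ro.from_euler("xyz",[-3.14,0,2.7748]);print(K2.as_rotvec(degrees=True))
for g in([.539,-.259,.122],[.50,-.235,.16]):
  for az in range(-10,121,10):
    pt,Rt=target(g,az,-52);q,e,a=ik(pt,Rt,s["qpos"],K);print(g,az,q.round(2),round(e,1),round(a,1))
E
```

```text
[4.000e-04 7.640e-02 2.236e-01 5.059e-01 4.740e-02 3.796e-01 3.178e-01] 0.00031713822520240686
K [-7.06541606e-15 -2.64953102e-14  9.00000000e+01]
[ 1.44288604e-02 -5.30787263e-03  8.99997991e+01]
[0.539, -0.259, 0.122] -10 [-0.19  0.72  1.58 -1.    1.14  0.59] 0.3 2.7
[0.539, -0.259, 0.122] 0 [-0.22  0.66  1.65 -1.    1.02  0.46] 1.0 7.5
[0.539, -0.259, 0.122] 10 [-0.25  0.6   1.72 -1.    0.87  0.31] 1.9 11.4
[0.539, -0.259, 0.122] 20 [-0.31  0.54  1.8  -1.    0.69  0.14] 2.7 14.3
[0.539, -0.259, 0.122] 30 [-0.39  0.48  1.88 -1.    0.48 -0.05] 3.4 15.8
[0.539, -0.259, 0.122] 40 [-0.46  0.44  1.95 -1.    0.28 -0.25] 3.8 15.7
[0.539, -0.259, 0.122] 50 [-0.46  0.44  1.95 -1.    0.28 -0.37] 4.3 16.9
[0.539, -0.259, 0.122] 60 [-0.72  0.42  2.03  1.4   0.28 -3.11] 4.0 16.4
[0.539, -0.259, 0.122] 70 [-0.71  0.42  2.02  1.29  0.28 -3.11] 3.9 14.3
[0.539, -0.259, 0.122] 80 [-0.73  0.43  1.99  1.16  0.35 -3.11] 3.7 15.2
[0.539, -0.259, 0.122] 90 [-0.78  0.45  1.94  1.01  0.5  -3.11] 3.8 17.0
[0.539, -0.259, 0.122] 100 [-0.81  0.47  1.86  0.88  0.66 -3.11] 4.0 19.2
[0.539, -0.259, 0.122] 110 [
[... 400 characters left out ...]
.5, -0.235, 0.16] 30 [-0.36  0.35  1.98 -1.    0.5  -0.05] 3.4 14.4
[0.5, -0.235, 0.16] 40 [-0.46  0.31  2.06 -1.    0.28 -0.26] 3.7 14.1
[0.5, -0.235, 0.16] 50 [-0.45  0.31  2.05 -1.    0.28 -0.38] 4.3 15.0
[0.5, -0.235, 0.16] 60 [-0.74  0.28  2.14  1.39  0.28 -3.11] 4.0 14.4
[0.5, -0.235, 0.16] 70 [-0.72  0.28  2.13  1.28  0.28 -3.11] 3.8 12.4
[0.5, -0.235, 0.16] 80 [-0.76  0.29  2.1   1.14  0.37 -3.11] 3.7 13.6
[0.5, -0.235, 0.16] 90 [-0.81  0.31  2.04  1.    0.53 -3.11] 3.9 15.8
[0.5, -0.235, 0.16] 100 [-0.84  0.34  1.96  0.87  0.68 -3.11] 4.1 18.4
[0.5, -0.235, 0.16] 110 [-0.85  0.38  1.87  0.76  0.83 -3.11] 4.4 21.5
[0.5, -0.235, 0.16] 120 [-0.85  0.42  1.77  0.67  0.98 -3.11] 4.6 24.9
```

Run:
```python
from kin import *
K=Ro.from_euler("z",90,degrees=True)
rng=np.random.default_rng(0)
seeds=[np.r_[-.4,.5,1.8,j4,.8,j6] for j4 in(-.6,1.5,3) for j6 in(-2,0,2)]
for tl in(-52,-45):
  for az in range(-180,180,15):
    pt,Rt=target([.539,-.259,.122],az,tl);sol=set()
    for q0 in seeds:
        q,e,a=ik(pt,Rt,q0,K)
        if e<.5 and a<.5: sol.add(tuple(q.round(2)))
    if sol: print(tl,az,[tuple(map(float,z)) for z in sorted(sol)][:3])
```

```text
-52 -180 [(-0.85, 0.94, 1.1, 0.57, 1.82, 2.23)]
-52 -165 [(-0.78, 1.02, 0.92, 0.45, 1.99, 2.11)]
-52 -150 [(-0.71, 1.09, 0.77, 0.32, 2.14, 1.96)]
-52 -135 [(-0.64, 1.14, 0.65, 0.15, 2.25, 1.76)]
-52 -120 [(-0.56, 1.17, 0.59, -0.04, 2.29, 1.52)]
-52 -105 [(-0.49, 1.16, 0.61, -0.23, 2.26, 1.28)]
-52 -90 [(-0.42, 1.12, 0.69, -0.39, 2.15, 1.08)]
-52 -75 [(-0.35, 1.06, 0.83, -0.52, 2.0, 0.93)]
-52 -60 [(-0.29, 0.99, 0.99, -0.63, 1.82, 0.81)]
-52 -45 [(-0.24, 0.91, 1.17, -0.74, 1.63, 0.73)]
-52 -30 [(-0.2, 0.83, 1.36, -0.86, 1.42, 0.68)]
-52 -15 [(-0.18, 0.75, 1.55, -1.0, 1.2, 0.65)]
-52 45 [(-0.44, 0.51, 2.16, 3.75, 0.48, 1.24)]
-52 60 [(-0.61, 0.49, 2.22, 2.99, 0.47, 1.65)]
-52 75 [(-0.77, 0.49, 2.2, 2.31, 0.55, 1.99)]
-52 90 [(-0.9, 0.52, 2.12, 1.79, 0.68, 2.2)]
-52 105 [(-0.97, 0.57, 2.0, 1.42, 0.85, 2.32)]
-52 120 [(-1.0, 0.63, 1.84, 1.15, 1.04, 2.38)]
-52 135 [(-0.99, 0.7, 1.66, 0.96, 1.24, 2.39)]
-52 150 [(-0.95, 0.78, 1.47, 0.81, 1.44, 2.36)]
-52 165 [(-0.91, 0.86, 1.28, 0.68, 1.63, 2.31)]
-45 -180 [(-0.82, 0.89, 1.14, 0.51, 1.72, 2.23)]
-45 -165 [(-0.76, 0.95, 0.99, 0.39, 1.88, 2.
[... 166 characters left out ...]
, 1.07, 0.73, -0.19, 2.1, 1.31)]
-45 -90 [(-0.43, 1.04, 0.8, -0.33, 2.02, 1.11)]
-45 -75 [(-0.37, 0.99, 0.91, -0.45, 1.89, 0.94)]
-45 -60 [(-0.31, 0.93, 1.05, -0.56, 1.72, 0.81)]
-45 -45 [(-0.27, 0.85, 1.21, -0.66, 1.54, 0.7)]
-45 -30 [(-0.24, 0.78, 1.38, -0.77, 1.34, 0.61)]
-45 -15 [(-0.22, 0.7, 1.55, -0.9, 1.13, 0.54)]
-45 45 [(-0.46, 0.46, 2.09, 4.07, 0.28, 0.9)]
-45 75 [(-0.74, 0.45, 2.12, 2.0, 0.37, 2.33)]
-45 90 [(-0.85, 0.48, 2.06, 1.53, 0.56, 2.5)]
-45 105 [(-0.92, 0.53, 1.95, 1.24, 0.76, 2.54)]
-45 120 [(-0.95, 0.59, 1.81, 1.02, 0.97, 2.53)]
-45 135 [(-0.94, 0.66, 1.65, 0.86, 1.17, 2.49)]
-45 150 [(-0.92, 0.73, 1.48, 0.73, 1.36, 2.43)]
-45 165 [(-0.88, 0.81, 1.31, 0.62, 1.55, 2.34)]
```

The kinematic model fits to 0.3 mm. A heading coming from the +y side (tool y azimuth about -40°) is reachable with margin and stays clear of the dispenser. I'll check the path and refine the nozzle from the depth points.

Run:
```python
from kin import *
from cell import *
T=dict(np.load("pics/top0.npz"));S=dict(np.load("pics/side0.npz"))
for n,d,(u0,u1,v0,v1) in(("T",T,(414,445,188,212)),("S",S,(318,348,236,275))):
    X=np.array([zpt(d,u,v) for v in range(v0,v1) for u in range(u0,u1)])
    t=X[(X[:,2]>.278)&(X[:,2]<.31)&(X[:,1]>-.33)]; print(n,len(t),np.median(t[:,2]),"ymax",t[:,1].max())
    for y in(-.25,-.255,-.26,-.265,-.27,-.28,-.29,-.3,-.31):
        r=t[abs(t[:,1]-y)<.0028]; 
        if len(r):print("  ",y,len(r),r[:,0].min().round(4),r[:,0].max().round(4))
    l=X[(X[:,2]>.21)&(X[:,2]<.275)];print(" low",l.round(3).tolist()[:12])
K=Ro.from_euler("z",90,degrees=True);s=observe();q=s["qpos"]
W=[([.444,-.139,.255],60,-27),([.50,-.03,.30],20,-15),([.60,-.05,.28],-25,-35),([.635,-.144,.20],-40,-52),([.539,-.259,.15],-40,-52),([.539,-.259,.12],-40,-52)]
for a,b in zip(W,W[1:]):
  for f in(.25,.5,.75,1):
    w=[np.array(i)*(1-f)+np.array(j)*f for i,j in zip(a,b)];pt,Rt=target(*w);q,e,an=ik(pt,Rt,q,K);print(np.round(w[0],3),q.round(2),round(e,1),round(an,1))
a=W[0]
for w in W[1:4]:
    print(w,delta(s,*target(*w)))
```

```text
T 239 0.2920193516072651 ymax -0.2491405653649538
   -0.25 19 0.5298 0.5484
   -0.255 26 0.5291 0.5496
   -0.26 26 0.5279 0.5487
   -0.265 22 0.5271 0.5492
   -0.27 21 0.5266 0.5465
   -0.28 25 0.5247 0.5474
   -0.29 22 0.5226 0.544
   -0.3 23 0.5217 0.544
 low [[0.541, -0.25, 0.272], [0.54, -0.251, 0.266], [0.537, -0.251, 0.266], [0.531, -0.252, 0.273], [0.529, -0.257, 0.271], [0.529, -0.259, 0.27], [0.529, -0.262, 0.27], [0.528, -0.264, 0.273], [0.528, -0.266, 0.275], [0.525, -0.285, 0.274]]
S 239 0.2930973866337909 ymax -0.2526209861234825
   -0.25 1 0.5409 0.5409
   -0.255 13 0.5295 0.5504
   -0.26 16 0.5278 0.5475
   -0.265 19 0.527 0.5488
   -0.27 17 0.5282 0.5472
   -0.28 16 0.5252 0.5462
   -0.29 20 0.5224 0.5443
   -0.3 12 0.5226 0.5409
   -0.31 16 0.5195 0.5414
 low [[0.528, -0.26, 0.269]]
[ 0.458 -0.112  0.266] [-0.3   0.05  1.91 -0.22  0.8  -1.05] 0.0 0.0
[ 0.472 -0.084  0.277] [-0.2   0.1   1.8  -0.28  0.96 -0.77] 0.0 0.0
[ 0.486 -0.057  0.289] [-0.12  0.16  1.69 -0.28  1.11 -0.55] 0.0 0.0
[ 0.5  -0.03  0.3 ] [-0.07  0.22  1.57 -0.25  1.25 -0.35] 0.0 0.0
[ 0.525 -0.035  
[... 657 characters left out ...]
4] 0.0 0.0
[ 0.563 -0.23   0.162] [-0.18  0.87  1.13 -0.76  1.67  0.66] 0.0 0.0
[ 0.539 -0.259  0.15 ] [-0.22  0.85  1.22 -0.78  1.59  0.68] 0.0 0.0
[ 0.539 -0.259  0.142] [-0.22  0.86  1.23 -0.78  1.58  0.68] 0.0 0.0
[ 0.539 -0.259  0.135] [-0.22  0.87  1.23 -0.78  1.57  0.69] 0.0 0.0
[ 0.539 -0.259  0.128] [-0.22  0.88  1.23 -0.78  1.56  0.7 ] 0.0 0.0
[ 0.539 -0.259  0.12 ] [-0.22  0.89  1.24 -0.78  1.55  0.71] 0.0 0.0
([0.5, -0.03, 0.3], 20, -15) (array([-28.9, 117. , -31.2]), array([15. , 11.4, 37.9]))
([0.6, -0.05, 0.28], -25, -35) (array([-104.8,  140.7,   27.1]), array([44.5, -6.7, 73.3]))
([0.635, -0.144, 0.2], -40, -52) (array([-135.3,   71.6,  127.7]), array([ 64.7, -18.5,  78. ]))
```

Path feasible. Move to the first waypoint.

Call:
arm_command(
  fingers=[1, 1, 1, 1, 1, 1, 1, 1],
  travel=[
    [-0.004, 0.015, -0.006],
    [-0.008, 0.03, -0.012],
    [-0.012, 0.048, -0.016],
    [-0.016, 0.064, -0.02],
    [-0.02, 0.08, -0.024],
    [-0.024, 0.096, -0.028],
    [-0.029, 0.117, -0.031],
    [-0.029, 0.117, -0.031],
  ],
  dr=[
    [2, 1.5, 5],
    [4, 3, 10],
    [6, 4.6, 15.3],
    [8, 6.2, 20.5],
    [10, 7.8, 26],
    [12, 9.4, 31],
    [14, 10.6, 35.5],
    [15, 11.4, 37.9],
  ],
)

```text
time: 6.08
tool_pos: [0.5054, -0.0305, 0.2823]
tool_rot: [3.139, 0.262, 1.921]
contact_force: [0.6, 0.1, -3.9]
opening: 0.0617
grip_force: 30.0
```

```bash
cat > nxt.py <<'E'
from kin import *
from cell import *
import sys
s=observe();p,R=pose(s);print(s["time"],s["qpos"].round(3),"grasp",(p-R.apply([0,0,.019])).round(4),s["grip_force"],s["contact_force"].round(1))
for w in eval(sys.argv[1]): print(w,delta(s,*target(*w)))
E
python3 nxt.py "[([.55,-.04,.29],-5,-25),([.60,-.05,.28],-25,-35)]"
```

```text
6.0833 [-0.063  0.222  1.565 -0.252  1.253 -0.346] grasp [ 0.5036 -0.0259  0.3006] 29.994114611763507 [ 0.6  0.1 -3.9]
([0.55, -0.04, 0.29], -5, -25) (array([-27.9,  35.2,  17.4]), array([ 8.7, -9.8, 23.5]))
([0.6, -0.05, 0.28], -25, -35) (array([-51.8,  74.4,  32.6]), array([ 19.3, -19. ,  41. ]))
```

Call:
arm_command(
  fingers=[1, 1, 1, 1, 1, 1, 1, 1],
  travel=[
    [-0.007, 0.009, 0.004],
    [-0.014, 0.018, 0.009],
    [-0.021, 0.027, 0.013],
    [-0.028, 0.035, 0.017],
    [-0.034, 0.045, 0.021],
    [-0.04, 0.055, 0.025],
    [-0.046, 0.065, 0.029],
    [-0.052, 0.074, 0.033],
  ],
  dr=[
    [2.2, -2.5, 5.8],
    [4.4, -5, 11.7],
    [6.6, -7.5, 17.6],
    [8.7, -9.8, 23.5],
    [11, -12, 28],
    [14, -14.4, 32.5],
    [16.5, -16.7, 37],
    [19.3, -19, 41],
  ],
)

```text
time: 6.75
tool_pos: [0.5933, -0.0619, 0.2626]
tool_rot: [3.141, 0.615, 1.133]
contact_force: [0.1, 0.2, -4.3]
opening: 0.0619
grip_force: 30.0
```

```bash
python3 nxt.py "[([.635,-.144,.20],-40,-52)]"
```

```text
6.75 [ 0.042  0.65   1.072 -0.544  1.71   0.483] grasp [ 0.5979 -0.052   0.2782] 29.990364219993353 [ 0.1  0.2 -4.3]
([0.635, -0.144, 0.2], -40, -52) (array([-15.1,  68.7, 101.8]), array([ 10.4, -16.7,  10.8]))
```

Call:
arm_command(
  fingers=[1, 1, 1, 1, 1, 1, 1],
  travel=[
    [-0.003, 0.014, 0.02],
    [-0.006, 0.028, 0.041],
    [-0.009, 0.042, 0.062],
    [-0.012, 0.055, 0.082],
    [-0.015, 0.069, 0.102],
    [-0.015, 0.069, 0.102],
    [-0.015, 0.069, 0.102],
  ],
  dr=[
    [2, -3.4, 2.1],
    [4.1, -6.7, 4.3],
    [6.2, -10, 6.5],
    [8.3, -13.4, 8.7],
    [10.4, -16.7, 10.8],
    [10.4, -16.7, 10.8],
    [10.4, -16.7, 10.8],
  ],
)

```text
time: 7.33
tool_pos: [0.6247, -0.157, 0.1832]
tool_rot: [-3.128, 0.91, 0.886]
contact_force: [-0.4, 0.9, -3.6]
opening: 0.062
grip_force: 30.0
```

```bash
python3 nxt.py "[([.539,-.259,.15],-40,-52.1),([.539,-.259,.12],-40,-52.1)]"
python3 - <<'E'
from h import *
from cell import *
a=read_camera("top");b=read_camera("side");w=read_camera("wrist")
np.savez("pics/top1.npz",**a);np.savez("pics/side1.npz",**b);np.savez("pics/w4.npz",**w)
f=lambda c,u,v,W,H,o:cv2.resize(c["color"][v:v+H,u:u+W],o,interpolation=2)
cv2.imwrite("pics/c1.png",np.vstack([np.hstack([f(a,360,140,120,90,(400,300)),f(b,270,200,120,90,(400,300))]),np.hstack([f(w,0,0,640,400,(480,300)),np.zeros((300,320,3),np.uint8)])]))
E
```

```text
7.3333 [-0.053  0.986  0.792 -0.733  1.919  0.583] grasp [ 0.6344 -0.1455  0.1948] 29.99502901453525 [-0.4  0.9 -3.6]
([0.539, -0.259, 0.15], -40, -52.1) (array([-55.5,   0. , 144.6]), array([-0.2,  0.1,  0.5]))
([0.539, -0.259, 0.12], -40, -52.1) (array([-31.8,   0.3, 163. ]), array([-0.2,  0.1,  0.5]))
```

View pics/c1.png

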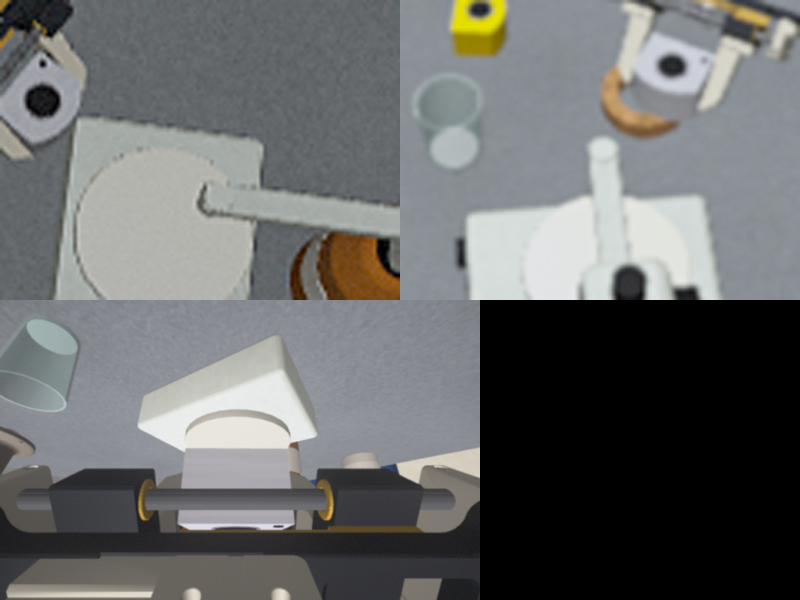

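The block is held well up: top crop well at (42,100), arm end at (212,195); side crop well at (671,65), arm-end boss at (602,150). All bystanders are clear. I'll triangulate the well to set the offset.

Run:
```python
from h import *
from cell import *
T=dict(np.load("pics/top1.npz"));S=dict(np.load("pics/side1.npz"));c=[]
for d,(u,v) in((T,(373,170)),(S,(351,219))):
    g=d["color"].max(2); m=np.zeros_like(g); w=7; m[v-w:v+w,u-w:u+w]=255-g[v-w:v+w,u-w:u+w]
    m=np.where(m>165,m-100.,0); 
    n,l,st,ce=cv2.connectedComponentsWithStats((m>0).astype(np.uint8)); k=l[v,u]; c.append(ce[k]);print(st[k],ce[k])
X=tri(T,c[0],S,c[1]);print("well",X)
s=observe();p,R=pose(s);print("grasp",p-R.apply([0,0,.019]))
```

```text
[368 165  10  10  81] [372.44444444 169.83950617]
[348 217   7   6  34] [351.14705882 219.38235294]
well [ 0.63260252 -0.14576554  0.21786265]
grasp [ 0.63484644 -0.14476766  0.20211799]
```

```bash
python3 nxt.py "[([.5405,-.258,.16],-40,-52.1)]"
```

```text
7.4833 [-0.052  0.976  0.792 -0.734  1.919  0.583] grasp [ 0.6348 -0.1448  0.2021] 29.994898445438594 [ 0.1 -0.4 -3.4]
([0.5405, -0.258, 0.16], -40, -52.1) (array([-5.810e+01, -1.000e-01,  1.419e+02]), array([ 0.2, -0.3,  0.1]))
```

Call:
arm_command(
  fingers=[1, 1, 1, 1, 1, 1, 1, 1],
  travel=[
    [-0.003, 0, 0.02],
    [-0.008, 0, 0.042],
    [-0.014, 0, 0.065],
    [-0.021, 0, 0.088],
    [-0.028, 0, 0.108],
    [-0.035, 0, 0.125],
    [-0.041, 0, 0.14],
    [-0.0463, 0, 0.151],
  ],
  dr=[
    [0, 0, 0],
    [0, 0, 0],
    [0, 0, 0],
    [0, 0, 0],
    [0, 0, 0],
    [0, 0, 0],
    [0, 0, 0],
    [0.2, -0.3, 0.1],
  ],
)

```text
time: 8.15
tool_pos: [0.5297, -0.2709, 0.1348]
tool_rot: [3.14, 0.91, 0.87]
contact_force: [1.2, -0.4, -3.7]
opening: 0.0616
grip_force: 30.0
```

Call:
arm_command(
  fingers=[1, 1, 1],
  travel=[
    [0, 0, 0],
    [0, 0, 0],
    [0, 0, 0],
  ],
  dr=[
    [0, 0, 0],
    [0, 0, 0],
    [0, 0, 0],
  ],
)

```text
time: 8.4
tool_pos: [0.5308, -0.2701, 0.1333]
tool_rot: [-3.14, 0.911, 0.872]
contact_force: [-0.3, 0.2, -3.3]
opening: 0.0618
grip_force: 30.0
```

```bash
python3 nxt.py "[([.5405,-.258,.124],-40,-52.1),([.5405,-.258,.119],-40,-52.1)]"
python3 - <<'E'
from h import *
from cell import *
a=read_camera("top");b=read_camera("side")
f=lambda c,u,v,W,H,o:cv2.resize(c["color"][v:v+H,u:u+W],o,interpolation=2)
cv2.imwrite("pics/c2.png",np.hstack([f(a,390,165,80,60,(400,300)),f(b,290,215,80,60,(400,300))]))
E
```

```text
8.4 [-0.222  0.86   1.218 -0.777  1.591  0.681] grasp [ 0.5405 -0.2586  0.145 ] 29.99502464896068 [-0.3  0.2 -3.3]
([0.5405, -0.258, 0.124], -40, -52.1) (array([16.9, -0.3, 12.5]), array([-0.1,  0.1, -0. ]))
([0.5405, -0.258, 0.119], -40, -52.1) (array([20.8, -0.3, 15.5]), array([-0.1,  0.1, -0. ]))
```

View pics/c2.png

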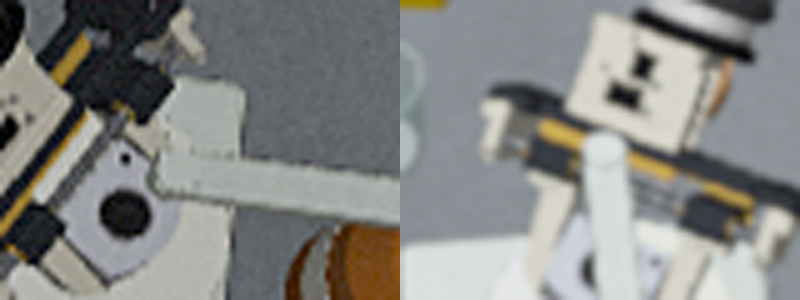

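Top crop: well at (125,212), arm end at (160,175) above it (parallax); no contact with the arm. Lower gently.

Call:
arm_command(
  fingers=[1, 1, 1, 1, 1, 1, 1, 1],
  travel=[
    [0.004, 0, 0.003],
    [0.008, 0, 0.006],
    [0.011, 0, 0.008],
    [0.0135, 0, 0.01],
    [0.0155, 0, 0.0115],
    [0.017, 0, 0.0125],
    [0.017, 0, 0.0125],
    [0.017, 0, 0.0125],
  ],
  dr=[
    [0, 0, 0],
    [0, 0, 0],
    [0, 0, 0],
    [0, 0, 0],
    [0, 0, 0],
    [0, 0, 0],
    [0, 0, 0],
    [0, 0, 0],
  ],
)

```text
time: 9.17
tool_pos: [0.53, -0.2705, 0.1109]
tool_rot: [-3.136, 0.913, 0.875]
contact_force: [0.2, 0.4, -3.6]
opening: 0.062
grip_force: 30.0
```

```bash
python3 nxt.py "[([.5405,-.258,.120],-40,-52.1),([.5405,-.258,.117],-40,-52.1)]"
python3 - <<'E'
from h import *
T=dict(np.load("pics/top0.npz"))
print(onplane(T,(415,207.4),.164))
E
```

```text
9.1667 [-0.223  0.888  1.229 -0.777  1.566  0.706] grasp [ 0.5397 -0.259   0.1225] 29.995046148542315 [ 0.2  0.4 -3.6]
([0.5405, -0.258, 0.12], -40, -52.1) (array([2.8, 0. , 0.5]), array([-0.2,  0.2,  0.1]))
([0.5405, -0.258, 0.117], -40, -52.1) (array([5.2, 0.1, 2.4]), array([-0.2,  0.2,  0.1]))
[ 0.53849402 -0.26013895  0.164     ]
```

Call:
arm_command(
  fingers=[1, 1, 1, 1],
  travel=[
    [0.0008, 0, 0.0005],
    [0.0016, 0, 0.001],
    [0.0024, 0, 0.0015],
    [0.0024, 0, 0.0015],
  ],
  dr=[
    [0, 0, 0],
    [0, 0, 0],
    [0, 0, 0],
    [0, 0, 0],
  ],
)

```text
time: 9.5
tool_pos: [0.5301, -0.2702, 0.108]
tool_rot: [-3.136, 0.913, 0.875]
contact_force: [0.3, -0.5, -4.2]
opening: 0.0622
grip_force: 30.0
```

Call:
arm_command(
  fingers=[1, 1, 1, 1],
  travel=[
    [0.0004, 0, 0.0003],
    [0.0008, 0, 0.0006],
    [0.0008, 0, 0.0006],
    [0.0008, 0, 0.0006],
  ],
  dr=[
    [0, 0, 0],
    [0, 0, 0],
    [0, 0, 0],
    [0, 0, 0],
  ],
)

```text
time: 9.83
tool_pos: [0.5302, -0.2702, 0.1072]
tool_rot: [-3.136, 0.913, 0.874]
contact_force: [-0.3, -0.4, -4.2]
opening: 0.0619
grip_force: 30.0
```

Call:
arm_command(
  fingers=[1, 1, 1, 1],
  travel=[
    [0.0004, 0, 0.0003],
    [0.0008, 0, 0.0006],
    [0.0008, 0, 0.0006],
    [0.0008, 0, 0.0006],
  ],
  dr=[
    [0, 0, 0],
    [0, 0, 0],
    [0, 0, 0],
    [0, 0, 0],
  ],
)

```text
time: 10.17
tool_pos: [0.5302, -0.2702, 0.107]
tool_rot: [-3.137, 0.913, 0.873]
contact_force: [-0.8, 1.5, 3.2]
opening: 0.062
grip_force: 30.0
```

Call:
arm_command(
  fingers=[1, 1, 1, 1],
  travel=[
    [0.0004, 0, 0.0003],
    [0.0008, 0, 0.0006],
    [0.0008, 0, 0.0006],
    [0.0008, 0, 0.0006],
  ],
  dr=[
    [0, 0, 0],
    [0, 0, 0],
    [0, 0, 0],
    [0, 0, 0],
  ],
)

```text
time: 10.5
tool_pos: [0.5302, -0.2702, 0.1069]
tool_rot: [-3.138, 0.914, 0.872]
contact_force: [-3.0, 3.5, 7.2]
opening: 0.0623
grip_force: 30.0
```

Contact: the force has risen by about 11 N. Relax the grip, then open.

Call:
arm_command(
  fingers=[1, 1, 1, -0.5, -0.7, -1, -1, -1],
  travel=[
    [0, 0, 0],
    [0, 0, 0],
    [0, 0, 0],
    [0, 0, 0],
    [0, 0, 0],
    [0, 0, 0],
    [0, 0, 0],
    [0, 0, 0],
  ],
  dr=[
    [0, 0, 0],
    [0, 0, 0],
    [0, 0, 0],
    [0, 0, 0],
    [0, 0, 0],
    [0, 0, 0],
    [0, 0, 0],
    [0, 0, 0],
  ],
  squeeze=4,
)

```text
time: 11.17
tool_pos: [0.5302, -0.2702, 0.105]
tool_rot: [-3.136, 0.913, 0.875]
contact_force: [-0.1, -0.1, 0.1]
opening: 0.0895
grip_force: 0.0
```

Call:
arm_command(
  fingers=[-1, -1, -1, -1, -1, -1, -1, -1],
  travel=[
    [0, 0, 0],
    [0, 0, 0],
    [0, 0, -0.008],
    [0, 0, -0.02],
    [0, 0, -0.035],
    [0, 0, -0.055],
    [0, 0, -0.075],
    [0, 0, -0.095],
  ],
  dr=[
    [0, 0, 0],
    [0, 0, 0],
    [0, 0, 0],
    [0, 0, 0],
    [0, 0, 0],
    [0, 0, 0],
    [0, 0, 0],
    [0, 0, 0],
  ],
)

```text
time: 11.83
tool_pos: [0.5798, -0.2114, 0.1647]
tool_rot: [-3.137, 0.912, 0.874]
contact_force: [0.5, 0.7, -0.1]
opening: 0.0916
grip_force: 0.0
```

Call:
arm_command(
  fingers=[-1, -1, -1, -1],
  travel=[
    [0, 0, -0.025],
    [0, 0, -0.05],
    [0, 0, -0.06],
    [0, 0, -0.06],
  ],
  dr=[
    [0, 0, 0],
    [0, 0, 0],
    [0, 0, 0],
    [0, 0, 0],
  ],
)

```text
time: 12.17
tool_pos: [0.6116, -0.1742, 0.2022]
tool_rot: [3.141, 0.909, 0.872]
contact_force: [0.2, -0.2, -0.4]
opening: 0.0919
grip_force: 0.0
```

Run:
```python
from h import *
from cell import *
a=read_camera("top");b=read_camera("side");w=read_camera("wrist")
np.savez("pics/top2.npz",**a);np.savez("pics/w5.npz",**w);np.savez("pics/side2.npz",**b)
f=lambda c,u,v,W,H,o:cv2.resize(c["color"][v:v+H,u:u+W],o,interpolation=2)
cv2.imwrite("pics/c3.png",np.vstack([np.hstack([f(a,390,165,80,60,(400,300)),f(b,290,215,80,60,(400,300))]),np.hstack([f(w,0,0,640,400,(480,300)),np.zeros((300,320,3),np.uint8)])]))
s=observe();print(s["time"],s["opening"],s["contact_force"])
```

```text
12.3167 0.09168165882002996 [-0.36189209 -0.41608105 -0.4170479 ]
```

View pics/c3.png

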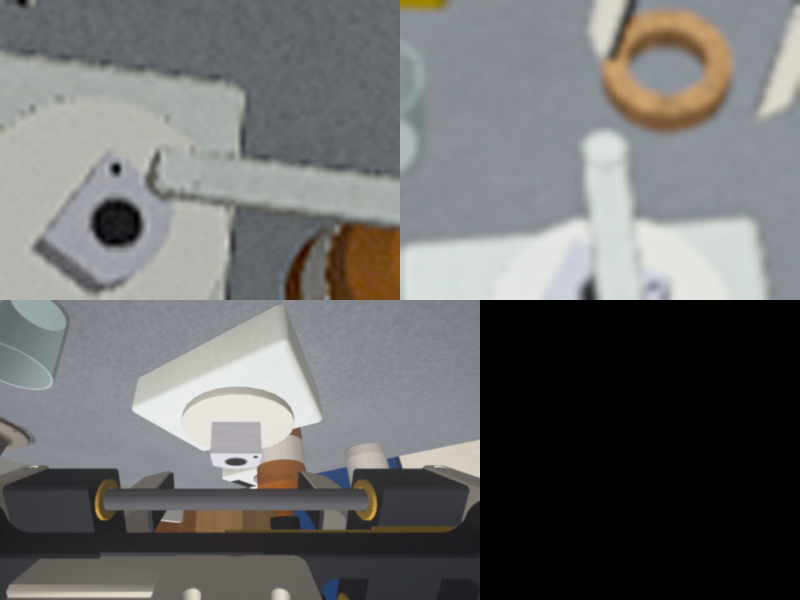

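The block sits flat, well up, on the plate: top crop well (116,222), arm end (160,175), fingers clear. Check the numbers against the nozzle.

Run:
```python
from h import *
T=dict(np.load("pics/top2.npz"));W=dict(np.load("pics/w5.npz"))
print("well",onplane(T,(413.2,209.4),.139)); print("tip proj crop",[((proj(T,[.5385,-.26,z])-[390,165])*5).round(0) for z in(.24,.264,.292)])
X=np.array([zpt(T,u,v) for v in range(194,206) for u in range(414,426)]);k=(X[:,2]>.2)&(X[:,2]<.28);print(X[k].round(3).tolist())
X=np.array([zpt(T,u,v) for v in range(198,216) for u in range(404,424)]);k=(X[:,2]>.13)&(X[:,2]<.15);print("top z",np.median(X[k][:,2]))
# nozzle in wrist
print("wrist tip px(480 scale)",proj(W,[.5385,-.26,.24])*.75)
X=np.array([[u,v,*zpt(W,u,v)] for v in range(560//2,400) for u in range(0,640)])
```

```text
well [ 0.53726273 -0.25985444  0.139     ]
tip proj crop [array([153., 187.]), array([163., 178.]), array([174., 167.])]
[[0.546, -0.252, 0.276], [0.542, -0.25, 0.27], [0.539, -0.25, 0.269], [0.537, -0.251, 0.267], [0.532, -0.25, 0.279], [0.531, -0.251, 0.276], [0.529, -0.257, 0.271], [0.529, -0.26, 0.267], [0.529, -0.262, 0.268], [0.528, -0.264, 0.272]]
top z 0.13876526532548672
wrist tip px(480 scale) [236.085812   246.29742218]
```

```bash
python3 -c "
from cell import *
print(hand_in())"
```

```text
the job is handed in; nothing more can be done
None
```

The heating block is on the hotplate, released and well face up, with its well about 1 mm from my estimate of the point below the nozzle. I inferred that point from the dispenser arm's end, since no camera showed the tip. The job is handed in at about 12 s of robot time; the hand-in gave no verdict.

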